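# Prove the folding stay on the spares case

### The arm

A 7-joint arm with a two-finger parallel gripper is mounted at the origin on the work surface. World frame = base frame: x ahead of the robot, y to its left, z up, the work surface at z = 0. Lengths are in m, angles in rad, forces in N, time in s.
With the tool pointing down it reaches from about 0.4 to 0.75 m from the base axis. Payload 19.5 kg.
Tool frame: the origin (TCP) lies at the very end of the fingers, on their centre line; the grasp point (between the pads) lies 19 mm behind it; z points along the fingers, y is the line along which they close (so a half turn about z gives the same grasp; the last joint's range is limited). The gripper opens to 85 mm and grips with 20 to 120 N. Pads are 22 mm wide; open, the fingers measure 114 mm over their backs; the gripper's body (76 mm by 85 mm) begins 54 mm behind the grasp point. The pads swing forward as they close: fully open they stand 13 mm farther back than shut.
Start: joints at [1.143, 0.707, -0.028, 1.485, 0.022, 0.951, -0.075], TCP at [0.216, -0.533, 0.231] pointing down, gripper open.
Joint ranges: [-2.71, 2.71], [-0.32, 2.16], [-1.57, 1.52], [0, 2.45], [-1.46, 4.6], [0, 2.02], [-2.83, 2.83]. Speed limits (rad/s): [1.89, 1.89, 2.57, 2.57, 3.01, 3.01, 3.01].

### API

Orientations are given as a unit quaternion [w, x, y, z].
In Python, from bench import manip gives the robot as it stands.
- The arm moves only by the tool send_rows, never from a script. Its argument "series" is a list of rows, each an object of numbers: "x", "y", "z": the shift along the world's x, y, z each as a share of 0.4 m, from -1 to 1; "rx", "ry", "rz": the turn, a rotation vector about the world's x, y, z each as a share of pi/4 rad, from -1 to 1; "jaw": the finger opening in mm, from 0 to 85.4. A call has 1 to 12 rows; each row is the pose to reach, as a shift and turn from the pose commanded when the call began; what a row does not reach only later rows make up. A row lasts 1/12 s, in which the tool goes at most 41.7 mm and 7.16 degrees, less where a joint would pass 70% of its speed; a pose out of reach is approached as far as the arm can. A call with a number of a shift or a turn outside -1 to 1 is refused whole. A call with a gripper value outside its range is refused whole. The fingers move at their own pace and stop on an object; "force" is the grip in N (left out, the last holds). Time passes only in rows, so rows that repeat a pose let the fingers close. It gives the time, the measured TCP pose, the force, the opening and the grip force at its end, in the units of the state.
- manip.state(): the state, without advancing time (a new reading comes with each control period).
- manip.get_image(name): name is "side" or "top"; returns a dict with "image" (400x640x3 uint8, red, green, blue), "fov_y" (degrees; the focal length in pixels is half the picture's height over the tangent of half this angle, whatever the lens; pixels are square), "cx", "cy" (the principal point, pixels), "view" (4x4, takes a point from world to camera coordinates). Camera axes: x right, y down, z forward; pixel columns grow to the right and rows downward; lengths in m; the calibration is good to about 2 mm. A picture is of the moment at which its call begins. There is no depth.
- manip.hand_in(): hands the job in; it is judged then, once.
The state is a dict: "t": time; "joint_positions": joint angles; "dq": joint speeds; "tau": joint torques, N m; "ee_pos": TCP position; "orientation": TCP orientation; "ft_force": force on the tool from outside, world axes, zero at the start; "wrist_torque": the same for the moment, N m; "grip_width": finger opening in m; "grasp_force": force on a finger pad.
Only numpy, scipy, OpenCV 4.12 (cv2) and the standard library are available. Lean on these libraries where they do the work, as an engineer would, in place of code of your own. Each camera call takes 0.05 s, during which the arm holds its last target. There are 200 camera calls.

### The job

The spares case with the red handle has just had its folding stay refitted: raise its lid until the stay locks and let go so that the lid stands open by itself, then push the stay's red release bar well down to break the joint and let the lid go gently down until it is fully shut. Leave the lid of the other case shut.

Things in the scene. Friction and masses are not known exactly. Their poses are not given: they have to be found in the camera images.
- case: Fixed aluminium box, blue lid, red bail handle, steel folding stay on its +y side. 150 (x) x 120 x 100 mm; origin under its centre, front -x, z up. Lid hinge: along y at (75, 0, 102) mm. Handle: round bar 12 mm thick along y, 72 mm clear between its arms, middle (-125, 0, 104) with lid shut, 43 mm before the lid's edge; pinched front to back from above, it turns in the fingers, tool upright.
- lid (a joint): Blue lid's angle, rad: 0 shut (the start), growing as its front rises and swings back over the hinge. The stay stops it at about 1.29, links straight; a spring snaps the knee over centre (also if let go within 0.04 below that) and the lid rests locked at about 1.27; it cannot be lowered until the stay is broken. Unlocked and let go, the damped 0.5 kg lid sinks at up to about 1.3 rad/s.
- release (a point): Middle of the stay's red release bar: round, 18 mm thick, 66 mm long, along the case's y, standing out from the stay. Lid shut: low beside the box, 42 mm above the bench. Stay locked: at about (-16, 135, 98) mm in the case's frame; press it 45 mm straight down from above with shut fingers (under 10 N) to break the stay (less springs back); the bar then goes on down as the lid sinks.
- spare_lid (a joint): Lid angle of the other case, rad: 0 shut (the start). Same size, but grey lid, black handle, no stay; leave it shut. The two cases stand side by side, either one on the left.
Not all that is in view belongs to the job. What is shaped like the part that bears spare_lid but blue or orange is not meant.

How it is judged:
By the outcome, as a careful person would: the job done as asked, in the order asked, and still so for the second after the job is handed in, with the robot touching nothing.
It also fails if it takes over 45 s, if anything falls off the work surface, if the arm or the gripper's body presses on something with over 40 N, if the wrist force passes 120 N, or if a joint passes its speed limit or range.

## Working session

There is one attempt and no reset: what is moved stays moved. The work goes in short steps, Python scripts to look and compute and a tool call to move; the robot and the scene stay as the last step left them, time stands still between calls to the robot, and variables do not carry over. Pictures are saved under pics/ and viewed, at most 10 in all, crops included, and the job is handed in when it is done.

Besides the shell and the picture viewer there is one more tool, called as a command line: name --argument value ..., lists and objects as JSON in quotes. send_rows: Moves the arm, as the interface text tells. Shift numbers are shares of 0.4 m and turn numbers shares of pi/4 rad, none past 1 either way. Its arguments: {"type":"object","properties":{"series":{"type":"array","items":{"type":"object","properties":{"x":{"type":"number","minimum":-1,"maximum":1},"y":{"type":"number","minimum":-1,"maximum":1},"z":{"type":"number","minimum":-1,"maximum":1},"rx":{"type":"number","minimum":-1,"maximum":1},"ry":{"type":"number","minimum":-1,"maximum":1},"rz":{"type":"number","minimum":-1,"maximum":1},"jaw":{"type":"number"}}}},"force":{"type":"number"}},"required":["series"]}

```bash
mkdir -p pics; python3 - <<'E'
from bench import manip
import cv2,pickle
for n in ("top","side"):
    d=manip.get_image(n); cv2.imwrite(f"pics/{n}0.png",d["image"][:,:,::-1]); pickle.dump(d,open(f"{n}0.pkl","wb"))
    print(n,d["fov_y"],d["cx"],d["cy"],d["view"].round(3).tolist() if hasattr(d["view"],"round") else d["view"])
s=manip.state();print(s["t"],s["ee_pos"],s["orientation"],s["grip_width"])
E
```

```text
top 42.62123299993922 320.3865809836489 191.2085049766161 [[-0.028, -1.0, -0.001, -0.024], [-0.981, 0.028, -0.192, 0.489], [0.192, -0.004, -0.981, 1.442], [0.0, 0.0, 0.0, 1.0]]
side 52.175501735476075 321.77173946552233 201.09734848401038 [[-0.758, -0.652, 0.009, 0.366], [-0.476, 0.545, -0.69, 0.32], [0.446, -0.527, -0.723, 0.814], [0.0, 0.0, 0.0, 1.0]]
0.1 [ 0.21627885 -0.53252938  0.23089896] [-4.61111245e-04  9.81455836e-01  1.91687820e-01 -9.99397830e-05] 0.08549827220794746
```

View pics/top0.png

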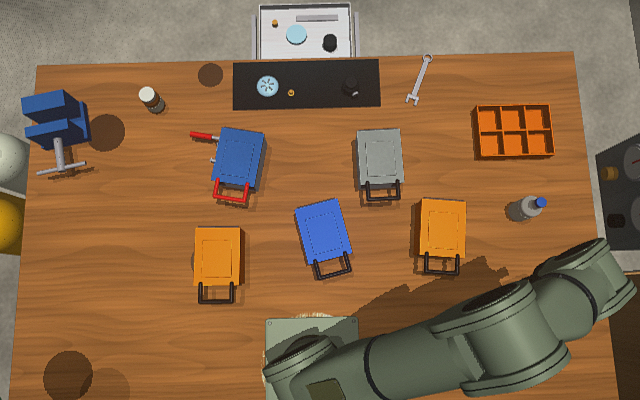

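View pics/side0.png

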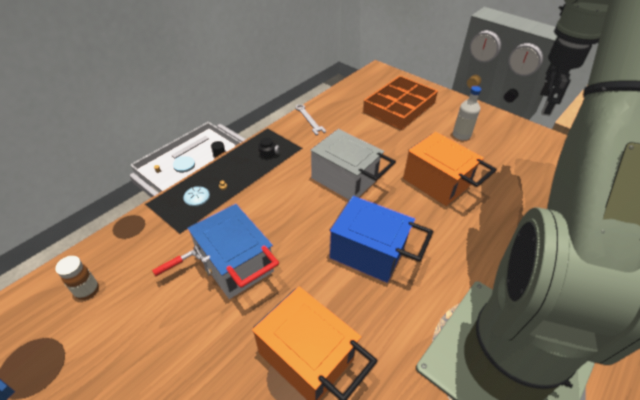

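The candidates are:
- **Top (238,160):** blue lid, red handle and stay with a red bar. This is the case to work on.
- **Top (380,157):** grey lid, black handle. This is the spare case, to be left shut.
- **Top (323,232), (217,255) and (442,228):** all-blue and orange boxes, which are decoys.

I'll confirm this in an enlarged crop.

```bash
python3 - <<'E'
import cv2,pickle,numpy as np
a=cv2.imread("pics/top0.png")[115:215,180:280];b=cv2.imread("pics/side0.png")[195:305,145:285]
a=cv2.resize(a,(500,500),interpolation=cv2.INTER_CUBIC)
cv2.imwrite("pics/c1.png",a)
b=cv2.resize(b,(700,550),interpolation=cv2.INTER_CUBIC);cv2.imwrite("pics/c2.png",b)
E
```

```text
(no output)
```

View pics/c1.png

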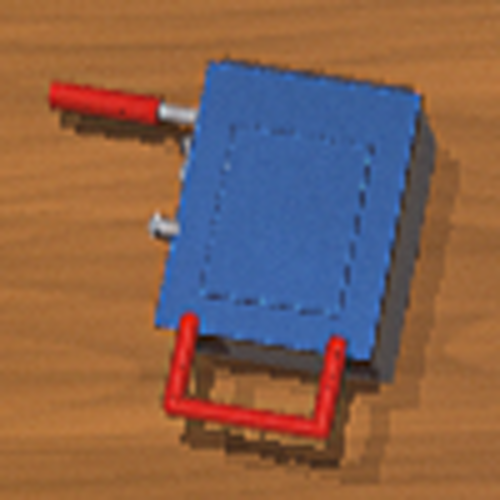

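View pics/c2.png

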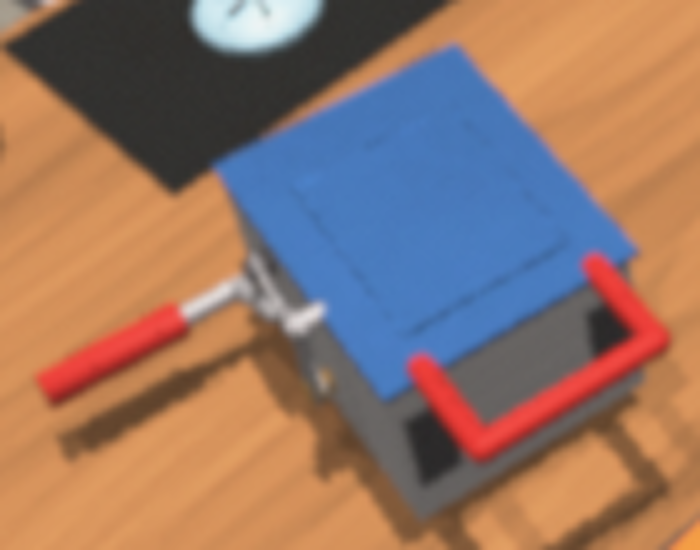

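The crops confirm it: blue lid, red handle (top about 214,196 to 244,201) and red release bar (top 190,134 to 212,137). I'll fit the case pose from both views.

```bash
cat > h.py <<'E'
import numpy as np,pickle
from scipy.optimize import least_squares
def proj(d,P):
    P=np.atleast_2d(P);V=np.array(d["view"]);c=P@V[:3,:3].T+V[:3,3]
    f=200/np.tan(np.radians(d["fov_y"])/2)
    return np.c_[d["cx"]+f*c[:,0]/c[:,2],d["cy"]+f*c[:,1]/c[:,2]]
def w(p,P):
    c,s=np.cos(p[2]),np.sin(p[2]);P=np.atleast_2d(P)
    return np.c_[p[0]+c*P[:,0]-s*P[:,1],p[1]+s*P[:,0]+c*P[:,1],P[:,2]]
def tri(d1,u1,d2,u2,g=(0.5,0.1,0.1)):
    r=least_squares(lambda X:np.r_[(proj(d1,X)-u1)[0],(proj(d2,X)-u2)[0]],g);return r.x,np.abs(r.fun).max()
E
cat > fit.py <<'E'
from h import *
t,s=[pickle.load(open(n+"0.pkl","rb")) for n in("top","side")]
cv=lambda L,o:(np.array(L)+.5)/5-.5+o
T=cv([(208,62),(422,93),(374,360),(157,326),(172,405),(321,431),(50,95),(160,110)],(180,115))
S=cv([(217,165),(457,45),(638,250),(386,398),(482,443),(655,337),(45,388),(180,318)],(145,195))
for a,b in zip(T,S): x,e=tri(t,a,s,b);print(x.round(4),round(e,2))
def M(q):return np.array([(.075+q[1],.06+q[2],q[0]),(.075+q[1],-.06-q[2],q[0]),(-.075-q[3],-.06-q[2],q[0]),(-.075-q[3],.06+q[2],q[0]),(-.125,.042,.104),(-.125,-.042,.104)])
f=lambda p:np.r_[(proj(t,w(p,M(p[3:])))-T[:6]).ravel(),(proj(s,w(p,M(p[3:])))-S[:6]).ravel()]
r=least_squares(f,[.55,.2,-.2,.108,0,0,0],loss="soft_l1")
print(r.x.round(4));print(f(r.x).reshape(-1,2).round(1).tolist())
print("handle",w(r.x,[-.125,0,.104]),"hinge",w(r.x,[.075,0,.102]),"rel",w(r.x,[-.016,.135,.098]))
E
python3 fit.py
```

```text
[0.6717 0.2405 0.1041] 0.26
[0.6513 0.1188 0.0992] 0.24
[0.4975 0.148  0.0999] 0.39
[0.5196 0.2694 0.102 ] 0.24
[0.4729 0.2593 0.1052] 0.01
[0.4573 0.1772 0.1039] 0.43
[0.6744 0.3464 0.0444] 0.09
[0.6659 0.2828 0.0376] 0.09
[ 5.880e-01  1.940e-01 -1.915e-01  1.015e-01  1.000e-04  1.500e-03
  6.000e-03]
[[0.6, -0.0], [-0.1, 0.5], [-0.7, -0.2], [-0.3, -0.4], [0.2, -0.0], [-0.0, -0.4], [-0.3, 0.2], [-0.1, -0.3], [0.2, 0.1], [-0.0, 0.2], [0.1, 0.1], [0.6, -0.1]]
handle [[0.46523876 0.21774921 0.104     ]] hinge [[0.66158181 0.17967812 0.102     ]] rel [[0.59794371 0.32953203 0.098     ]]
```

send_rows --series '[{"x":0.585,"y":0.831,"rz":0.64,"jaw":40},{"x":0.585,"y":0.831,"rz":0.64,"jaw":40},{"x":0.585,"y":0.831,"rz":0.64,"jaw":40},{"x":0.585,"y":0.831,"rz":0.64,"jaw":40},{"x":0.585,"y":0.831,"rz":0.64,"jaw":40},{"x":0.585,"y":0.831,"rz":0.64,"jaw":40},{"x":0.585,"y":0.831,"rz":0.64,"jaw":40},{"x":0.585,"y":0.831,"rz":0.64,"jaw":40},{"x":0.585,"y":0.831,"rz":0.64,"jaw":40},{"x":0.585,"y":0.831,"rz":0.64,"jaw":40},{"x":0.585,"y":0.831,"rz":0.64,"jaw":40}]' --force 40

```text
invalid input at $.series[0]: expected keys x, y, z, rx, ry, rz, jaw
```

send_rows --series '[{"x":0.585,"y":0.831,"z":0,"rx":0,"ry":0,"rz":0.64,"jaw":40},{"x":0.585,"y":0.831,"z":0,"rx":0,"ry":0,"rz":0.64,"jaw":40},{"x":0.585,"y":0.831,"z":0,"rx":0,"ry":0,"rz":0.64,"jaw":40},{"x":0.585,"y":0.831,"z":0,"rx":0,"ry":0,"rz":0.64,"jaw":40},{"x":0.585,"y":0.831,"z":0,"rx":0,"ry":0,"rz":0.64,"jaw":40},{"x":0.585,"y":0.831,"z":0,"rx":0,"ry":0,"rz":0.64,"jaw":40},{"x":0.585,"y":0.831,"z":0,"rx":0,"ry":0,"rz":0.64,"jaw":40},{"x":0.585,"y":0.831,"z":0,"rx":0,"ry":0,"rz":0.64,"jaw":40},{"x":0.585,"y":0.831,"z":0,"rx":0,"ry":0,"rz":0.64,"jaw":40},{"x":0.585,"y":0.831,"z":0,"rx":0,"ry":0,"rz":0.64,"jaw":40},{"x":0.585,"y":0.831,"z":0,"rx":0,"ry":0,"rz":0.64,"jaw":40}]' --force 40

```text
t: 1.02
ee_pos: [0.4536, -0.1945, 0.2311]
orientation: [-0.001, 0.901, 0.433, 0.001]
ft_force: [-1.0, 1.1, -0.1]
grip_width: 0.0403
grasp_force: 0.0
```

send_rows --series '[{"x":0.037,"y":1,"z":0,"rx":0,"ry":0,"rz":0.625,"jaw":40},{"x":0.037,"y":1,"z":0,"rx":0,"ry":0,"rz":0.625,"jaw":40},{"x":0.037,"y":1,"z":0,"rx":0,"ry":0,"rz":0.625,"jaw":40},{"x":0.037,"y":1,"z":0,"rx":0,"ry":0,"rz":0.625,"jaw":40},{"x":0.037,"y":1,"z":0,"rx":0,"ry":0,"rz":0.625,"jaw":40},{"x":0.037,"y":1,"z":0,"rx":0,"ry":0,"rz":0.625,"jaw":40},{"x":0.037,"y":1,"z":0,"rx":0,"ry":0,"rz":0.625,"jaw":40},{"x":0.037,"y":1,"z":0,"rx":0,"ry":0,"rz":0.625,"jaw":40},{"x":0.037,"y":1,"z":0,"rx":0,"ry":0,"rz":0.625,"jaw":40},{"x":0.037,"y":1,"z":0,"rx":0,"ry":0,"rz":0.625,"jaw":40},{"x":0.037,"y":1,"z":0,"rx":0,"ry":0,"rz":0.625,"jaw":40},{"x":0.037,"y":1,"z":0,"rx":0,"ry":0,"rz":0.625,"jaw":40}]'

```text
t: 2.02
ee_pos: [0.4648, 0.2006, 0.2309]
orientation: [-0.0, 0.771, 0.637, -0.0]
ft_force: [0.8, -0.7, -1.2]
grip_width: 0.0399
grasp_force: 0.0
```

```bash
python3 - <<'E'
from bench import manip
s=manip.state();print(s)
E
```

```text
{'t': 2.0167, 'joint_positions': array([-0.35821332,  0.60887099, -0.19819205,  1.72824279,  0.15439765,
        0.82046397, -0.81661151]), 'dq': array([ 0.05025658, -0.01286253,  0.01912642,  0.02239927,  0.00449284,
       -0.00207016,  0.01441455]), 'tau': array([-5.43522656e+00, -7.67784691e+01, -3.55531499e+00, -2.22177100e+01,
       -2.47528721e-01,  1.85370853e-02, -4.61008782e-01]), 'ee_pos': array([0.46478554, 0.20056017, 0.23089666]), 'orientation': array([-1.26879984e-04,  7.70772559e-01,  6.37110282e-01, -3.66831965e-04]), 'ft_force': array([ 0.80416689, -0.73650478, -1.20721258]), 'wrist_torque': array([-0.06327332, -0.00554374, -0.00447899]), 'grasp_force': 0.0, 'grip_width': 0.03986239216186685}
```

send_rows --series '[{"x":0,"y":0.045,"z":-0.05,"rx":0,"ry":0,"rz":0,"jaw":40},{"x":0,"y":0.045,"z":-0.13,"rx":0,"ry":0,"rz":0,"jaw":40},{"x":0,"y":0.045,"z":-0.21,"rx":0,"ry":0,"rz":0,"jaw":40},{"x":0,"y":0.045,"z":-0.28,"rx":0,"ry":0,"rz":0,"jaw":40},{"x":0,"y":0.045,"z":-0.34,"rx":0,"ry":0,"rz":0,"jaw":40},{"x":0,"y":0.045,"z":-0.365,"rx":0,"ry":0,"rz":0,"jaw":40},{"x":0,"y":0.045,"z":-0.365,"rx":0,"ry":0,"rz":0,"jaw":40},{"x":0,"y":0.045,"z":-0.365,"rx":0,"ry":0,"rz":0,"jaw":5},{"x":0,"y":0.045,"z":-0.365,"rx":0,"ry":0,"rz":0,"jaw":5},{"x":0,"y":0.045,"z":-0.365,"rx":0,"ry":0,"rz":0,"jaw":5},{"x":0,"y":0.045,"z":-0.365,"rx":0,"ry":0,"rz":0,"jaw":5},{"x":0,"y":0.045,"z":-0.365,"rx":0,"ry":0,"rz":0,"jaw":5}]'

```text
t: 3.02
ee_pos: [0.4643, 0.2179, 0.0867]
orientation: [-0.0, 0.771, 0.636, -0.0]
ft_force: [-10.7, 0.4, 9.7]
grip_width: 0.0104
grasp_force: 39.0
```

send_rows --series '[{"x":0.001,"y":0,"z":0.03,"rx":0,"ry":0,"rz":0,"jaw":5},{"x":0.004,"y":-0.001,"z":0.06,"rx":0,"ry":0,"rz":0,"jaw":5},{"x":0.009,"y":-0.002,"z":0.09,"rx":0,"ry":0,"rz":0,"jaw":5},{"x":0.0165,"y":-0.003,"z":0.1235,"rx":0,"ry":0,"rz":0,"jaw":5},{"x":0.0265,"y":-0.005,"z":0.157,"rx":0,"ry":0,"rz":0,"jaw":5},{"x":0.039,"y":-0.0075,"z":0.19,"rx":0,"ry":0,"rz":0,"jaw":5},{"x":0.053,"y":-0.0105,"z":0.2215,"rx":0,"ry":0,"rz":0,"jaw":5},{"x":0.07,"y":-0.0135,"z":0.252,"rx":0,"ry":0,"rz":0,"jaw":5},{"x":0.088,"y":-0.017,"z":0.2815,"rx":0,"ry":0,"rz":0,"jaw":5},{"x":0.109,"y":-0.021,"z":0.3095,"rx":0,"ry":0,"rz":0,"jaw":5},{"x":0.132,"y":-0.0255,"z":0.336,"rx":0,"ry":0,"rz":0,"jaw":5},{"x":0.152,"y":-0.0295,"z":0.357,"rx":0,"ry":0,"rz":0,"jaw":5}]'

```text
t: 4.02
ee_pos: [0.5223, 0.2068, 0.2306]
orientation: [-0.002, 0.771, 0.637, -0.002]
ft_force: [-34.7, 1.4, 27.7]
grip_width: 0.0107
grasp_force: 41.0
```

send_rows --series '[{"x":-0.002,"y":0,"z":0.014,"rx":0,"ry":0,"rz":0,"jaw":5},{"x":0.02,"y":-0.004,"z":0.035,"rx":0,"ry":0,"rz":0,"jaw":5},{"x":0.0435,"y":-0.0085,"z":0.054,"rx":0,"ry":0,"rz":0,"jaw":5},{"x":0.068,"y":-0.013,"z":0.072,"rx":0,"ry":0,"rz":0,"jaw":5},{"x":0.093,"y":-0.018,"z":0.088,"rx":0,"ry":0,"rz":0,"jaw":5},{"x":0.12,"y":-0.023,"z":0.103,"rx":0,"ry":0,"rz":0,"jaw":5},{"x":0.142,"y":-0.0275,"z":0.114,"rx":0,"ry":0,"rz":0,"jaw":5},{"x":0.161,"y":-0.031,"z":0.122,"rx":0,"ry":0,"rz":0,"jaw":5},{"x":0.18,"y":-0.035,"z":0.129,"rx":0,"ry":0,"rz":0,"jaw":5},{"x":0.18,"y":-0.035,"z":0.129,"rx":0,"ry":0,"rz":0,"jaw":5}]'

```text
t: 4.85
ee_pos: [0.5988, 0.1919, 0.2813]
orientation: [0.0, 0.772, 0.636, 0.001]
ft_force: [-1.2, 1.2, 4.7]
grip_width: 0.0102
grasp_force: 41.6
```

send_rows --series '[{"x":0.009,"y":-0.0015,"z":0.0035,"rx":0,"ry":0,"rz":0,"jaw":5},{"x":0.019,"y":-0.0035,"z":0.0065,"rx":0,"ry":0,"rz":0,"jaw":5},{"x":0.0285,"y":-0.0055,"z":0.0095,"rx":0,"ry":0,"rz":0,"jaw":5},{"x":0.0335,"y":-0.0065,"z":0.011,"rx":0,"ry":0,"rz":0,"jaw":5},{"x":0.0335,"y":-0.0065,"z":0.011,"rx":0,"ry":0,"rz":0,"jaw":5}]'

```text
t: 5.27
ee_pos: [0.6104, 0.1897, 0.2849]
orientation: [-0.001, 0.771, 0.637, -0.001]
ft_force: [-13.6, 0.7, 11.2]
grip_width: 0.0102
grasp_force: 42.1
```

```bash
python3 - <<'E'
from bench import manip
import cv2,pickle
d=manip.get_image("side"); cv2.imwrite("pics/side1.png",d["image"][:,:,::-1])
s=manip.state();print(s["ee_pos"],s["ft_force"])
E
```

```text
[0.61026179 0.18967061 0.28490417] [-13.77755826   1.57953977   9.48292189]
```

View pics/side1.png

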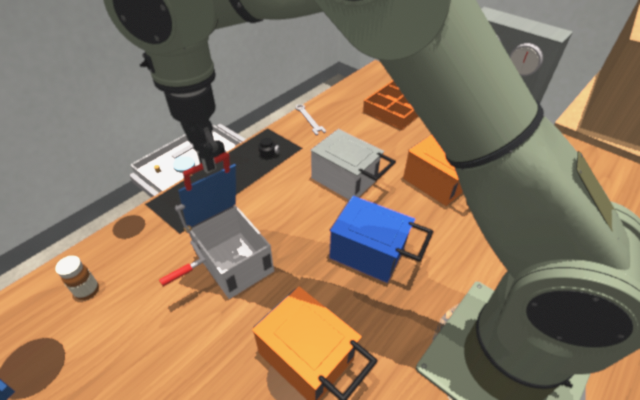

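The lid is up at about 1.29 rad, with the red bar at about (178,273) in the side view and the links nearly straight. I'll push a touch more to be sure, then let go slowly.

send_rows --series '[{"x":0.005,"y":-0.001,"z":0.001,"rx":0,"ry":0,"rz":0,"jaw":5},{"x":0.01,"y":-0.002,"z":0.003,"rx":0,"ry":0,"rz":0,"jaw":5},{"x":0.01,"y":-0.002,"z":0.003,"rx":0,"ry":0,"rz":0,"jaw":5},{"x":0.01,"y":-0.002,"z":0.003,"rx":0,"ry":0,"rz":0,"jaw":5}]'

```text
t: 5.65
ee_pos: [0.6129, 0.1892, 0.2856]
orientation: [-0.002, 0.771, 0.637, -0.002]
ft_force: [-22.3, 1.8, 7.5]
grip_width: 0.0105
grasp_force: 42.1
```

send_rows --series '[{"x":-0.006,"y":0.001,"z":0,"rx":0,"ry":0,"rz":0,"jaw":5},{"x":-0.006,"y":0.001,"z":0,"rx":0,"ry":0,"rz":0,"jaw":40},{"x":-0.006,"y":0.001,"z":0,"rx":0,"ry":0,"rz":0,"jaw":40},{"x":-0.006,"y":0.001,"z":0,"rx":0,"ry":0,"rz":0,"jaw":40},{"x":-0.006,"y":0.001,"z":0,"rx":0,"ry":0,"rz":0,"jaw":40},{"x":-0.006,"y":0.001,"z":0.05,"rx":0,"ry":0,"rz":0,"jaw":40},{"x":-0.006,"y":0.001,"z":0.12,"rx":0,"ry":0,"rz":0,"jaw":40},{"x":-0.006,"y":0.001,"z":0.2,"rx":0,"ry":0,"rz":0,"jaw":40},{"x":-0.006,"y":0.001,"z":0.2,"rx":0,"ry":0,"rz":0,"jaw":0},{"x":-0.006,"y":0.001,"z":0.2,"rx":0,"ry":0,"rz":0,"jaw":0}]'

```text
t: 6.48
ee_pos: [0.6134, 0.1889, 0.3667]
orientation: [0.001, 0.772, 0.636, 0.001]
ft_force: [0.6, -0.2, -0.7]
grip_width: 0.0167
grasp_force: 0.0
```

```bash
python3 - <<'E'
from bench import manip
import cv2,pickle,numpy as np
I=[]
for n in ("top","side"):
    d=manip.get_image(n); pickle.dump(d,open(n+"2.pkl","wb")); im=d["image"][:,:,::-1]
    c=im[90:240,160:260] if n=="top" else im[145:295,140:280]
    I.append(cv2.resize(c,None,fx=3.3,fy=3.3,interpolation=cv2.INTER_CUBIC))
cv2.imwrite("pics/c3.png",np.hstack(I)); print(np.hstack(I).shape)
s=manip.state();print(s["ee_pos"],s["ft_force"])
E
```

```text
(495, 792, 3)
[0.61292163 0.18870018 0.3647435 ] [ 0.16976968 -0.75890286 -0.11597588]
```

View pics/c3.png

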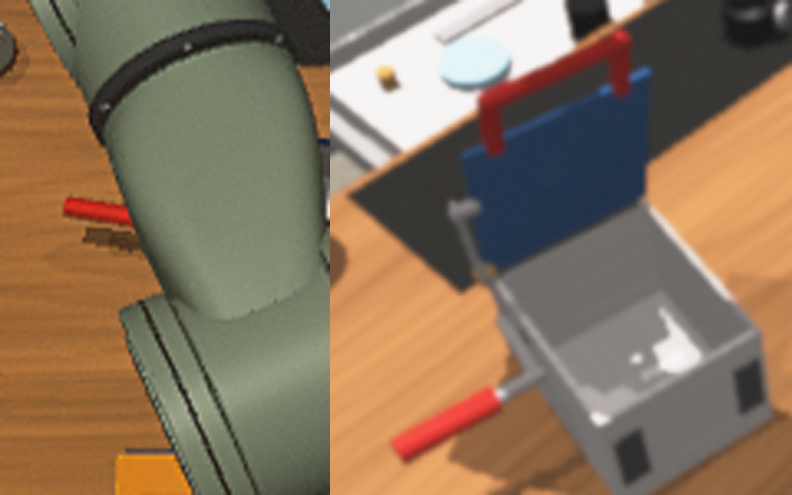

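The lid stands open by itself, and the red bar runs about (162,281) to (189,266) in the side view. I'll check it against the predicted position.

```bash
python3 - <<'E'
from h import *
t,s=[pickle.load(open(n+"2.pkl","rb")) for n in("top","side")]
p=[.588,.194,-.1915]
E=w(p,[(-.016,.168,.098),(-.016,.102,.098)])
print(E,proj(t,E),proj(s,E))
print(tri(t,(180.3,152.7),s,(161.9,280.6)))
E
```

```text
[[0.60426821 0.36197424 0.098     ]
 [0.59170631 0.29718073 0.098     ]] [[178.98878566 151.76964824]
 [201.6742688  155.4031702 ]] [[159.09190736 281.37969638]
 [189.44337124 264.60446318]]
(array([0.60077457, 0.35755532, 0.09929977]), np.float64(0.09074722453016193))
```

send_rows --series '[{"x":-0.01,"y":0.1,"z":0,"rx":0,"ry":0,"rz":0,"jaw":0},{"x":-0.02,"y":0.2,"z":0,"rx":0,"ry":0,"rz":0,"jaw":0},{"x":-0.03,"y":0.3,"z":0,"rx":0,"ry":0,"rz":0,"jaw":0},{"x":-0.0325,"y":0.346,"z":-0.03,"rx":0,"ry":0,"rz":0,"jaw":0},{"x":-0.0325,"y":0.346,"z":-0.12,"rx":0,"ry":0,"rz":0,"jaw":0},{"x":-0.0325,"y":0.346,"z":-0.22,"rx":0,"ry":0,"rz":0,"jaw":0},{"x":-0.0325,"y":0.346,"z":-0.32,"rx":0,"ry":0,"rz":0,"jaw":0},{"x":-0.0325,"y":0.346,"z":-0.42,"rx":0,"ry":0,"rz":0,"jaw":0},{"x":-0.0325,"y":0.346,"z":-0.51,"rx":0,"ry":0,"rz":0,"jaw":0},{"x":-0.0325,"y":0.346,"z":-0.57,"rx":0,"ry":0,"rz":0,"jaw":0},{"x":-0.0325,"y":0.346,"z":-0.6,"rx":0,"ry":0,"rz":0,"jaw":0},{"x":-0.0325,"y":0.346,"z":-0.6,"rx":0,"ry":0,"rz":0,"jaw":0}]'

```text
t: 7.58
ee_pos: [0.5989, 0.3266, 0.1225]
orientation: [-0.0, 0.771, 0.636, -0.002]
ft_force: [0.3, -0.4, 0.5]
grip_width: 0.0001
grasp_force: 0.0
```

Now I'll press partway, to about z = 0.09, and check for contact.

send_rows --series '[{"x":0,"y":0,"z":-0.03,"rx":0,"ry":0,"rz":0,"jaw":0},{"x":0,"y":0,"z":-0.055,"rx":0,"ry":0,"rz":0,"jaw":0},{"x":0,"y":0,"z":-0.075,"rx":0,"ry":0,"rz":0,"jaw":0},{"x":0,"y":0,"z":-0.075,"rx":0,"ry":0,"rz":0,"jaw":0}]'

```text
t: 7.92
ee_pos: [0.5995, 0.3271, 0.094]
orientation: [-0.0, 0.771, 0.636, -0.001]
ft_force: [-0.8, 0.3, 0.2]
grip_width: 0.0
grasp_force: 0.1
```

```bash
python3 - <<'E'
from bench import manip
import cv2
d=manip.get_image("side"); im=d["image"][130:300,110:290,::-1]
cv2.imwrite("pics/c4.png",cv2.resize(im,None,fx=3.5,fy=3.5,interpolation=cv2.INTER_CUBIC))
s=manip.state();print(s["ee_pos"],s["ft_force"])
E
```

```text
[0.59986213 0.32717571 0.09486835] [-0.7647718  -0.63928507  1.05945048]
```

View pics/c4.png

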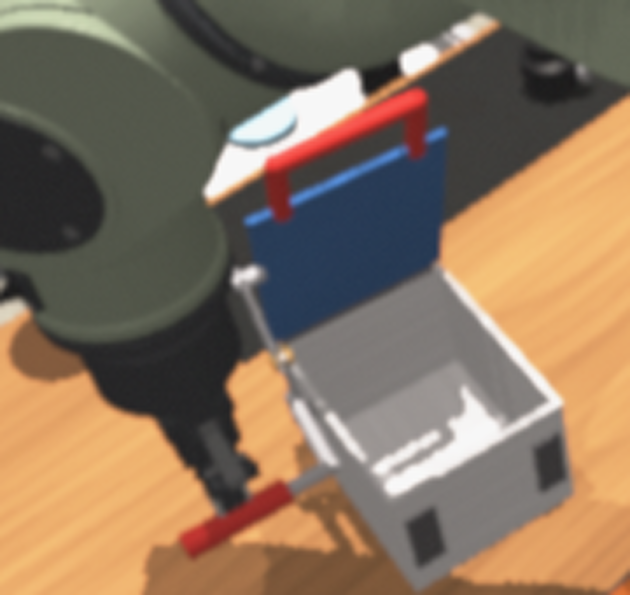

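The fingertip (230,510 in the crop) sits on the red bar. The bar has moved down about 5 px with little force, so the contact is good. I'll press on to about 30 mm and track the bar by its colour.

send_rows --series '[{"x":-0.003,"y":0,"z":-0.015,"rx":0,"ry":0,"rz":0,"jaw":0},{"x":-0.006,"y":0.001,"z":-0.03,"rx":0,"ry":0,"rz":0,"jaw":0},{"x":-0.006,"y":0.001,"z":-0.04,"rx":0,"ry":0,"rz":0,"jaw":0},{"x":-0.006,"y":0.001,"z":-0.04,"rx":0,"ry":0,"rz":0,"jaw":0}]'

```text
t: 8.3
ee_pos: [0.5972, 0.3275, 0.0783]
orientation: [-0.0, 0.771, 0.636, -0.001]
ft_force: [-0.9, 0.3, -0.4]
grip_width: 0.0002
grasp_force: 0.0
```

```bash
cat > bar.py <<'E'
from bench import manip
from h import *
import cv2
d=manip.get_image("side"); im=cv2.cvtColor(d["image"],cv2.COLOR_RGB2HSV)
m=(((im[...,0]<6)|(im[...,0]>174))&(im[...,1]>170)&(im[...,2]>60)).astype(np.uint8)
m[:,:130]=0;m[:,300:]=0
n,l,st,c=cv2.connectedComponentsWithStats(m)
for i in range(1,n):
    if st[i,4]>25: print(st[i],c[i].round(1))
s=manip.state();print(s["t"],s["ee_pos"].round(4),s["ft_force"].round(1))
# predicted tip and point 9mm under it
print(proj(d,s["ee_pos"]),proj(d,s["ee_pos"]-[0,0,.009]))
E
python3 bar.py
```

```text
[196 169  45  33 328] [218.7 181.1]
[163 272  31  21 188] [178.2 282.5]
8.35 [0.5973 0.3276 0.0787] [-0.2 -0.1  0.7]
[[177.87506158 277.64015788]] [[178.93178241 280.01986303]]
```

```bash
python3 - <<'E'
from h import *
import cv2
d=pickle.load(open("side2.pkl","rb")); im=cv2.cvtColor(d["image"],cv2.COLOR_RGB2HSV)
m=(((im[...,0]<6)|(im[...,0]>174))&(im[...,1]>170)&(im[...,2]>60)).astype(np.uint8)
m[:,:130]=0;m[:,300:]=0
n,l,st,c=cv2.connectedComponentsWithStats(m)
for i in range(1,n):
    if st[i,4]>25: print(st[i],c[i].round(1))
p=[.588,.194,-.1915]
for P in [(-.016,.135,.098),(-.016,.135,.07),(-.026,.135,.07),(-.016,.135,.08)]: print(P,proj(d,w(p,P)))
E
```

```text
[186 154  44  37 306] [207.6 168.9]
[159 263  33  21 254] [174.8 273.2]
(-0.016, 0.135, 0.098) [[174.5269688  272.84874854]]
(-0.016, 0.135, 0.07) [[177.89750587 280.37406387]]
(-0.026, 0.135, 0.07) [[179.96441118 283.61890229]]
(-0.016, 0.135, 0.08) [[176.712211   277.72768513]]
```

Pressing has started to break the stay: the handle has moved forward and the bar matches the tip position. I'll press to about 52 mm in total.

send_rows --series '[{"x":0,"y":0,"z":-0.02,"rx":0,"ry":0,"rz":0,"jaw":0},{"x":0,"y":0,"z":-0.045,"rx":0,"ry":0,"rz":0,"jaw":0},{"x":0,"y":0,"z":-0.06,"rx":0,"ry":0,"rz":0,"jaw":0},{"x":0,"y":0,"z":-0.06,"rx":0,"ry":0,"rz":0,"jaw":0}]'

```text
t: 8.68
ee_pos: [0.5972, 0.3273, 0.0538]
orientation: [-0.0, 0.772, 0.636, -0.001]
ft_force: [-1.0, 0.2, -0.7]
grip_width: 0.0003
grasp_force: 0.0
```

```bash
python3 bar.py
```

```text
[209 203  50  24 216] [235.7 214.7]
[163 283  13  10  79] [168.9 287.5]
8.7333 [0.5972 0.3275 0.0545] [-0.8 -0.3  0.4]
[[180.74379505 283.98322983]] [[181.75800397 286.26807224]]
```

send_rows --series '[{"x":0,"y":0,"z":0.05,"rx":0,"ry":0,"rz":0,"jaw":0},{"x":0,"y":0.02,"z":0.12,"rx":0,"ry":0,"rz":0,"jaw":0},{"x":0,"y":0.03,"z":0.2,"rx":0,"ry":0,"rz":0,"jaw":0},{"x":0,"y":0.03,"z":0.3,"rx":0,"ry":0,"rz":0,"jaw":0},{"x":0,"y":0.03,"z":0.4,"rx":0,"ry":0,"rz":0,"jaw":0},{"x":0,"y":0.03,"z":0.5,"rx":0,"ry":0,"rz":0,"jaw":0},{"x":0,"y":0.03,"z":0.5,"rx":0,"ry":0,"rz":0,"jaw":0},{"x":0,"y":0.03,"z":0.5,"rx":0,"ry":0,"rz":0,"jaw":0},{"x":0,"y":0.03,"z":0.5,"rx":0,"ry":0,"rz":0,"jaw":0},{"x":0,"y":0.03,"z":0.5,"rx":0,"ry":0,"rz":0,"jaw":0},{"x":0,"y":0.03,"z":0.5,"rx":0,"ry":0,"rz":0,"jaw":0},{"x":0,"y":0.03,"z":0.5,"rx":0,"ry":0,"rz":0,"jaw":0}]'

```text
t: 9.73
ee_pos: [0.5974, 0.3396, 0.2545]
orientation: [-0.0, 0.771, 0.636, -0.001]
ft_force: [-0.6, -0.9, 0.0]
grip_width: -0.0004
grasp_force: 0.0
```

```bash
python3 bar.py; python3 - <<'E'
from bench import manip
import cv2
cv2.imwrite("pics/side5.png",manip.get_image("side")["image"][:,:,::-1])
E
```

```text
[228 247  51  39 354] [256.3 268.8]
[153 256  29  19 195] [166.8 265.5]
9.7833 [0.5974 0.3396 0.2547] [ 0.5 -0.6  0.3]
[[147.38826754 226.38624526]] [[148.91450625 229.66666885]]
```

View pics/side5.png

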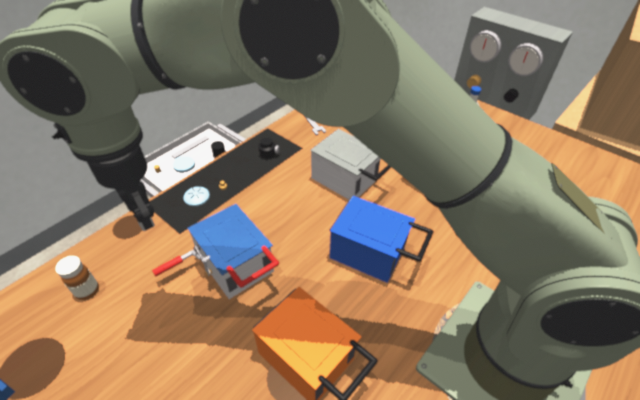

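The lid is down or nearly down, with the handle at about (252,268). I'll wait a second and compare it with the shut start image.

send_rows --series '[{"x":0,"y":0,"z":0,"rx":0,"ry":0,"rz":0,"jaw":0},{"x":0,"y":0,"z":0,"rx":0,"ry":0,"rz":0,"jaw":0},{"x":0,"y":0,"z":0,"rx":0,"ry":0,"rz":0,"jaw":0},{"x":0,"y":0,"z":0,"rx":0,"ry":0,"rz":0,"jaw":0},{"x":0,"y":0,"z":0,"rx":0,"ry":0,"rz":0,"jaw":0},{"x":0,"y":0,"z":0,"rx":0,"ry":0,"rz":0,"jaw":0},{"x":0,"y":0,"z":0,"rx":0,"ry":0,"rz":0,"jaw":0},{"x":0,"y":0,"z":0,"rx":0,"ry":0,"rz":0,"jaw":0},{"x":0,"y":0,"z":0,"rx":0,"ry":0,"rz":0,"jaw":0},{"x":0,"y":0,"z":0,"rx":0,"ry":0,"rz":0,"jaw":0},{"x":0,"y":0,"z":0,"rx":0,"ry":0,"rz":0,"jaw":0},{"x":0,"y":0,"z":0,"rx":0,"ry":0,"rz":0,"jaw":0}]'

```text
t: 10.83
ee_pos: [0.5976, 0.3397, 0.2552]
orientation: [-0.0, 0.771, 0.636, -0.0]
ft_force: [0.3, -0.3, -0.4]
grip_width: -0.0001
grasp_force: 0.0
```

```bash
python3 bar.py; echo start; sed 's/manip.get_image("side")/pickle.load(open("side0.pkl","rb"))/' bar.py | python3 - ; python3 - <<'E'
from bench import manip
import numpy as np,pickle
a=pickle.load(open("side0.pkl","rb"))["image"].astype(int);b=manip.get_image("side")["image"].astype(int)
D=np.abs(a-b).max(2)
print("case diff",np.median(D[205:300,190:280]),(D[205:300,190:280]>60).sum(),"grey",(D[130:200,305:395]>60).sum())
E
```

```text
[228 247  51  39 352] [256.3 268.7]
[153 256  29  19 196] [166.9 265.5]
10.8833 [0.5976 0.3397 0.2553] [-0.4 -0.4  0.1]
[[147.19174603 226.14115401]] [[148.72070118 229.42581938]]
start
[227 247  52  40 409] [255.  269.5]
[153 256  29  19 201] [166.9 265.4]
10.8833 [0.5976 0.3397 0.2553] [-0.4 -0.4  0.1]
[[147.19174603 226.14115401]] [[148.72070118 229.42581938]]
case diff 23.0 246 grey 845
```

```bash
python3 - <<'E'
import cv2,numpy as np
f=lambda p:cv2.resize(cv2.imread(p)[195:305,185:285],None,fx=4,fy=4,interpolation=cv2.INTER_CUBIC)
cv2.imwrite("pics/c6.png",np.hstack([f("pics/side0.png"),f("pics/side5.png")]))
E
```

```text
(no output)
```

View pics/c6.png

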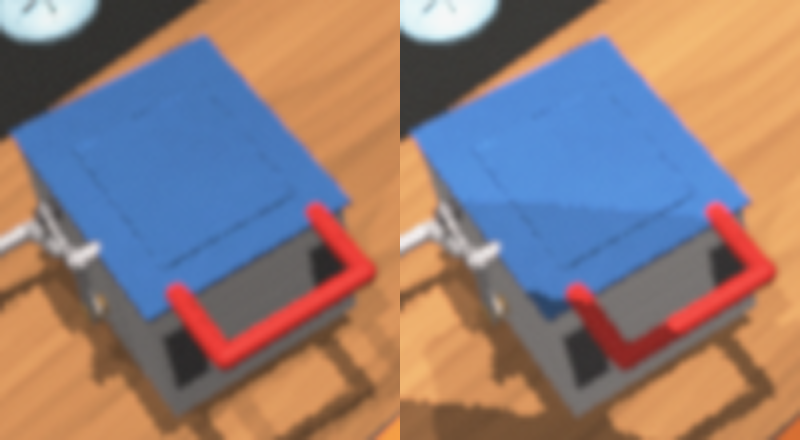

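The two crops match: lid corners, handle and links are in the same places, and only the shadow differs. The lid is fully shut, so I'll hand in.

```bash
python3 -c "
from bench import manip
print(manip.hand_in())"
```

```text
the job is handed in; nothing more can be done
None
```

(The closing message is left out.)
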